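Fish a washer out from under the packing shelf

ROBOT

A 6-joint arm with a two-finger parallel gripper is mounted at the origin on the work surface. World frame = base frame: x ahead of the robot, y to its left, z up, the work surface at z = 0. Lengths are in m, angles in rad, forces in N, time in s.
With the tool pointing down it reaches from about 0.375 to 0.9 m from the base axis. Payload 3.1 kg.
Tool frame: the origin (TCP) lies midway between the tips of the shut fingers; the grasp point (between the pads) lies 19 mm behind it (grip_depth is the distance from the TCP to the grasp point, in m); y points along the fingers, z is the direction in which the jaws open and shut, and the axes are right-handed (so a half turn about y gives the same grasp; the last joint's range is limited). The gripper opens to 85 mm and grips with 20 to 120 N. Pads are 22 mm wide; open, the fingers measure 114 mm over their backs; the gripper's body (76 mm by 85 mm) begins 54 mm behind the grasp point. The pads swing forward as they close: fully open they stand 13 mm farther back than shut.
Start: joints at [-1.298, 0.527, 1.433, -0, 1.181, -0.178], TCP at [0.272, -0.563, 0.231] pointing down, gripper open.
Joint ranges: [-3.08, 3.08], [-0.75, 2.2], [0.22, 2.44], [-1.43, 4.57], [0, 2.65], [-2.85, 2.85]. Speed limits (rad/s): [2.79, 2.79, 3.14, 3.14, 3.14, 3.14].

INTERFACE

Orientations are given as a unit quaternion [x, y, z, w].
In Python, from station import sense, snapshot, camera_model, sign_off, grip_depth gives the robot as it stands.
- The arm moves only by the tool play_rows, never from a script. Its argument "deltas" is a list of rows, each a list of 6 numbers: the shift along the tool's x, y, z in m, then the turn, a rotation vector about the tool's x, y, z in rad. A call has 1 to 12 rows; each row is the pose to reach, as a shift and turn from the pose commanded when the call began, along the tool's axes at that moment; what a row does not reach only later rows make up. A row lasts 1/10 s, in which the tool goes at most 50 mm and 8.59 degrees, less where a joint would pass 70% of its speed; a pose out of reach is approached as far as the arm can. A call with a gripper value outside its range is refused whole. "gripper" is the finger opening in m, from 0 to 0.0854, set as the call begins (left out, the last holds). The fingers move at their own pace and stop on an object; "force" is the grip in N (left out, the last holds). Time passes only in rows, so rows that repeat a pose let the fingers close. It gives the time, the measured TCP pose, the force and the opening at its end, in the units of the state.
- sense(): the state, without advancing time (a new reading comes with each control period).
- snapshot(name): name is "scene" or "top"; returns the picture (400x640x3 uint8, red, green, blue); there is no depth.
- camera_model(name): a dict with "fx", "fy", "cx", "cy" (pixels), "distortion" ([k1, k2, p1, p2, k3] as OpenCV has them; the pictures are not rectified), "camera_from_world" (4x4, takes a point from world to camera coordinates). Camera axes: x right, y up, looking along -z (the intrinsics and any distortion apply to the point x, -y, -z); pixel columns grow to the right and rows downward; lengths in m; the calibration is good to about 2 mm. A picture is of the moment at which its call begins. camera_model takes no time and is no camera call.
- sign_off(): hands the job in, once; it reports no verdict.
The state is a dict: "t": time; "q": joint angles; "qd": joint speeds; "tau": joint torques, N m; "tcp_pos": TCP position; "tool_rot": TCP orientation; "force": force on the tool from outside, world axes, zero at the start; "ft_torque": the same for the moment, N m; "finger_gap": opening from 0.0 (shut) to 1.0 (fully open).
Only numpy, scipy, OpenCV 4.12 (cv2) and the standard library are available. Lean on these libraries where they do the work, as an engineer would, in place of code of your own. Each camera call takes 0.05 s, during which the arm holds its last target.

TASK

A steel washer has rolled under the low shelf that stands on the black packing board. Take the flat hooked probe by its wooden handle, slide it in under the shelf with its steel resting lightly on the board (feel for the board: press with a few newtons, never more than eight), hook the washer and drag it out with the probe until it lies flat on the board wholly in front of the shelf, more than a finger's breadth clear of it, never touching it with the gripper. Then lay the probe back flat on the bench, off the board, and all along do not bang against the shelf or shift the little tin that stands under it or the bin and cartons on top of it.

Things in the scene. Friction and masses are not known exactly. Their poses are not given: they have to be found in the camera images.
- probe: flat L-shaped hook, 180 g, on the bench left of the board. Origin: on its flat underside below the handle's middle; x to the tip, y to the hook's side, z up. Wooden handle x -55 to 55 mm, 22 wide, 9 to 37 above the underside: grasp across it near x 0. Steel blade x -55 to 230, 16 wide, 4 thick, on rubber mounts (12 N/mm, 3 mm). Lip at its end x 218 to 230, y -8 to +40, 8 high, flush below
- washer: plain steel washer, 44 mm outside, 25 mm hole, 4 mm thick, 32 g; lies flat on the board under the shelf. Origin: centre of its underside
- board: fixed dark black board on the bench, 500 mm (local x) by 420 mm (local y). Its flat top is 20 mm above its origin and 4 to 14 mm above the bench: it varies and is measured only to 2 mm, so feel for it. Local -x points to the front, the side from which one reaches under the shelf (roughly the robot's left); local +y roughly away from the robot
- shelf: low shelf fixed on the board, axes as the board's. Origin: on the board's top, middle of the shelf. 200 mm deep (x), 360 wide (y). Open front at x -100 mm, back panel's inner face at x +94. Slatted deck 60 to 76 mm above the board. Posts 20 mm square centred at x +-90, y +-170 mm; sides open between the posts
- tin: round aluminium tin, 47 mm across, 36 mm high, 250 g, standing under the shelf about 135 mm to one side of the washer (either side along the shelf's y). Origin: centre of its underside
- bin: blue open-fronted stock bin with bolts on the shelf's deck, 100 x 100 x 75 mm high. Origin: centre of its underside
- carton_a: white carton on the deck, 90 x 70 x 60 mm high. Origin: centre of its underside
- carton_b: brown carton on the deck, 80 x 75 x 90 mm high. Origin: centre of its underside

How it is judged:
By the outcome, as a careful person would: the job done as asked, in the order asked, and still so for the second after the job is handed in, with the robot touching nothing.
It also fails if it takes over 61 s, if anything falls off the work surface, if the arm or the gripper's body presses on something with over 40 N, if the wrist force passes 120 N, or if a joint passes its speed limit or range.

## Working session

There is one attempt and no reset: what is moved stays moved. The work goes in short steps, Python scripts to look and compute and a tool call to move; the robot and the scene stay as the last step left them, time stands still between calls to the robot, and variables do not carry over. Pictures are saved under pics/ and viewed, and the job is handed in when it is done.

Besides the shell and the picture viewer there is one more tool, called in YAML: its name, and indented under it one key for each argument. play_rows: Moves the arm, as the interface text tells. Its arguments: {"type":"object","properties":{"deltas":{"type":"array"},"gripper":{"type":"number"},"force":{"type":"number"}},"required":["deltas"]}

```bash
ls; mkdir -p pics
python3 - <<'E'
from station import *
import cv2
print(sense()); print(grip_depth)
for n in("scene","top"):
    cv2.imwrite(f"pics/{n}0.png",snapshot(n)[:,:,::-1]); print(camera_model(n))
E
```

```text
pics
{'t': 0.0, 'q': array([-1.29847756e+00,  5.28435651e-01,  1.43394426e+00, -2.17854089e-05,
        1.18140061e+00, -1.78507159e-01]), 'qd': array([ 0.00293948, -0.00020211, -0.00012305, -0.0011947 ,  0.00060407,
        0.00113677]), 'tau': array([-1.64060224e-03, -4.42358887e+01, -1.78024846e+01, -2.54087954e-04,
        8.36983061e-03, -1.68095971e-05]), 'tcp_pos': array([ 0.27213326, -0.56182333,  0.23033903]), 'tool_rot': array([-0.1580908 ,  0.68998959, -0.6884449 ,  0.15800403]), 'force': array([-1.11537641, -0.75221168,  1.13057978]), 'ft_torque': array([-0.02041099,  0.00405616,  0.0036223 ]), 'finger_gap': 1.0021208116685671}
0.0187
{'fx': 419.4699312358048, 'fy': 419.4699312358048, 'cx': 321.1493843276897, 'cy': 193.18779100961174, 'distortion': array([-0.07180359,  0.        ,  0.        ,  0.        ,  0.        ]), 'camera_from_world': array([[ 0.61817132,  0.7860411 , -0.00189854, -0.42402896],
       [-0.62457066,  0.49264872,  0.60597749,  0.27075009],
       [ 0.47725853, -0.37341214,  0.79547952, -1.20283233],
       [ 0.        ,  0.        ,  0.        ,  1.        ]])}
{'fx': 385.3908164503624, 'fy': 385.3908164503624, 'cx': 317.21364678928967, 'cy': 202.04463759570356, 'distortion': array([0.02260355, 0.        , 0.        , 0.        , 0.        ]), 'camera_from_world': array([[ 0.0111419 , -0.99951447, -0.02909765,  0.07535126],
       [ 0.99579116,  0.00844361,  0.09126152, -0.58364   ],
       [-0.09097152, -0.02999201,  0.99540176, -0.88410971],
       [ 0.        ,  0.        ,  0.        ,  1.        ]])}
```

View pics/scene0.png

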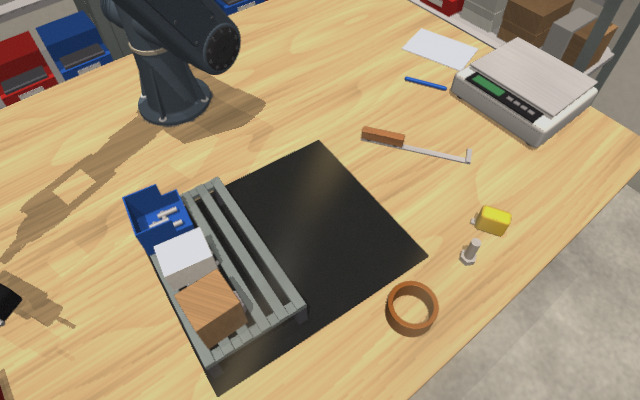

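View pics/top0.png

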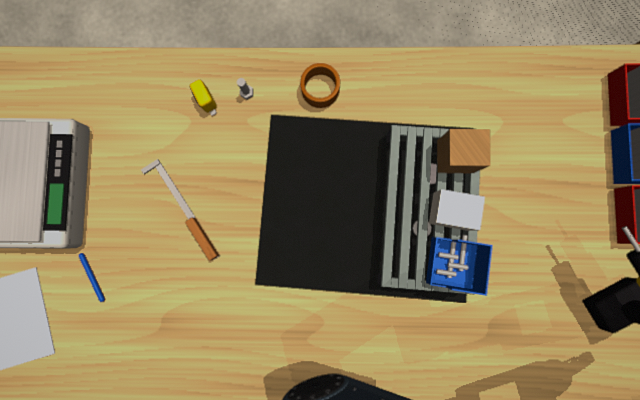

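Run:
```python
import cv2
a=cv2.imread("pics/top0.png")[110:310,370:500]; cv2.imwrite("pics/z1.png",cv2.resize(a,None,fx=3,fy=3,interpolation=cv2.INTER_CUBIC)*1)
b=cv2.imread("pics/scene0.png")[170:390,110:320]; b=cv2.convertScaleAbs(cv2.resize(b,None,fx=2.7,fy=2.7,interpolation=cv2.INTER_CUBIC),alpha=1.3);cv2.imwrite("pics/z2.png",b)
c=cv2.imread("pics/top0.png")[150:270,130:230];cv2.imwrite("pics/z3.png",cv2.resize(c,None,fx=5,fy=5,interpolation=cv2.INTER_CUBIC))
```

```text
(no output)
```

View pics/z1.png

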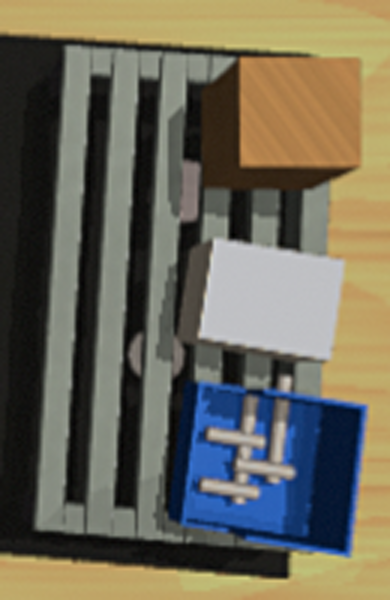

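View pics/z2.png

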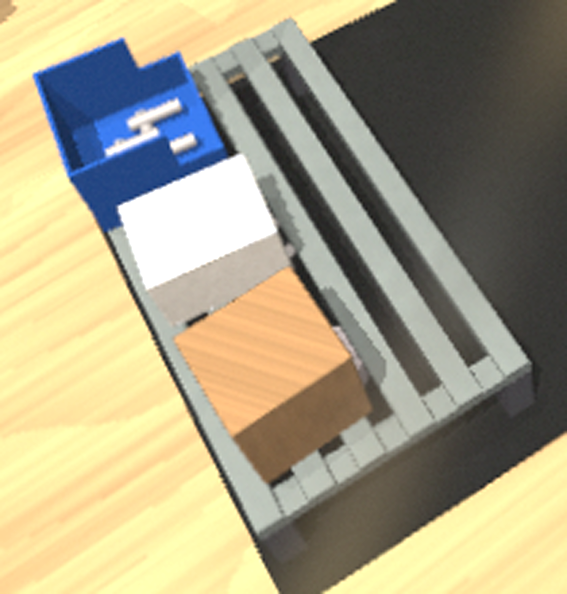

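View pics/z3.png

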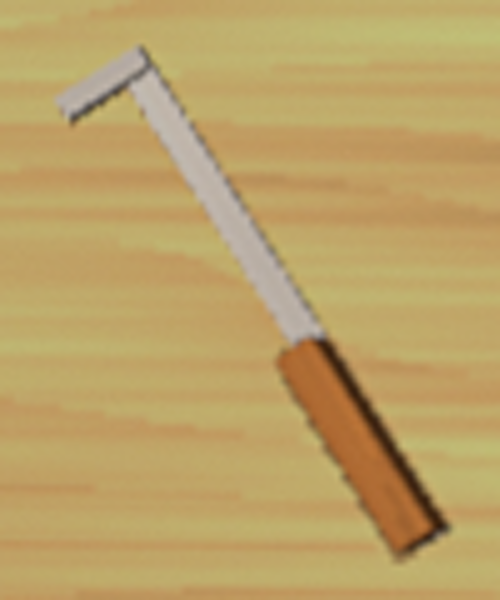

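```bash
cat > h.py <<'E'
import numpy as np, cv2
from station import *
def ray(n,px):
    m=camera_model(n);K=np.array([[m['fx'],0,m['cx']],[0,m['fy'],m['cy']],[0,0,1]])
    u=cv2.undistortPoints(np.array(px,float).reshape(-1,1,2),K,m['distortion']).reshape(-1,2)
    d=np.c_[u[:,0],-u[:,1],-np.ones(len(u))]
    T=m['camera_from_world'];R=T[:3,:3];o=-R.T@T[:3,3]
    return o,d@R
def plane(n,px,z):
    o,d=ray(n,px); return o+d*((z-o[2])/d[:,2])[:,None]
def proj(n,P):
    m=camera_model(n);K=np.array([[m['fx'],0,m['cx']],[0,m['fy'],m['cy']],[0,0,1]])
    T=m['camera_from_world'];c=np.atleast_2d(P)@T[:3,:3].T+T[:3,3]
    c=c*[1,-1,-1]
    return cv2.projectPoints(c.reshape(-1,1,3),np.zeros(3),np.zeros(3),K,m['distortion'])[0].reshape(-1,2)
def tri(ps,pt):
    A=[];b=[]
    for n,p in(("scene",ps),("top",pt)):
        o,d=ray(n,[p]);d=d[0]/np.linalg.norm(d[0]);Q=np.eye(3)-np.outer(d,d);A.append(Q);b.append(Q@o)
    A=np.vstack(A);b=np.hstack(b);x=np.linalg.lstsq(A,b,rcond=None)[0];return x,np.linalg.norm(A@x-b)
E
python3 - <<'E'
from h import *
for n in("top","scene"):
    im=cv2.imread(f"pics/{n}0.png");hsv=cv2.cvtColor(im,cv2.COLOR_BGR2HSV)
    m=cv2.inRange(hsv,(3,140,60),(14,255,220))
    cs,_=cv2.findContours(m,0,2)
    for c in cs:
        if cv2.contourArea(c)>60: 
            r=cv2.minAreaRect(c);print(n,'wood',r,cv2.contourArea(c))
    m=cv2.inRange(im,(0,0,0),(40,40,40)); m=cv2.morphologyEx(m,2,np.ones((3,3)))
    cs,_=cv2.findContours(m,0,2)
    for c in cs:
        if cv2.contourArea(c)>3000: print(n,'board',cv2.approxPolyDP(c,4,True).reshape(-1,2).tolist())
    m=cv2.inRange(hsv,(0,0,110),(179,45,255))
    cs,_=cv2.findContours(m,0,2)
    for c in cs:
        if cv2.contourArea(c)>80: print(n,'grey',cv2.approxPolyDP(c,2,True).reshape(-1,2).tolist())
E
```

```text
top wood ((201.23822021484375, 238.30291748046875), (46.324684143066406, 10.967598915100098), 57.52880859375) 439.0
top wood ((328.7931213378906, 92.48277282714844), (12.413790702819824, 34.68965530395508), 46.39718246459961) 74.0
top wood ((315.2360534667969, 75.614501953125), (22.546127319335938, 39.62417221069336), 58.78159713745117) 70.5
top board [[271, 116], [256, 283], [465, 301], [465, 294], [380, 286], [390, 124]]
top grey [[36, 268], [0, 278], [0, 369], [54, 353]]
top grey [[465, 244], [459, 264], [452, 262], [457, 258], [454, 254], [455, 243], [452, 243], [450, 254], [439, 253], [439, 256], [449, 257], [450, 261], [447, 271], [438, 269], [437, 273], [451, 277], [455, 275], [451, 270], [453, 267], [460, 270], [467, 268], [463, 264]]
top grey [[479, 171], [471, 174], [470, 194], [461, 191], [461, 182], [454, 181], [454, 190], [445, 189], [445, 182], [438, 181], [437, 189], [441, 192], [436, 222], [479, 229], [484, 199], [478, 195]]
top grey [[142, 169], [145, 172], [155, 166], [187, 216], [194, 217], [158, 160]]
top grey [[392, 125], [382, 285], [397, 287], [397, 279], [391,
[... 2210 characters left out ...]
[[409, 0], [495, 49], [465, 68], [477, 48], [422, 28], [402, 48], [459, 71], [455, 75], [452, 91], [530, 140], [535, 146], [590, 103], [639, 134], [639, 25], [599, 92], [593, 86], [597, 82], [594, 78], [601, 67], [599, 66], [614, 54], [610, 51], [639, 0], [622, 2], [611, 22], [619, 26], [600, 59], [583, 72], [552, 56], [541, 47], [537, 48], [518, 37], [508, 42], [498, 38], [496, 33], [506, 0], [497, 0], [493, 12], [475, 0], [466, 0], [492, 13], [494, 16], [490, 21], [474, 13], [473, 7], [472, 11], [467, 8], [468, 6], [463, 7], [460, 12], [447, 17], [419, 0]]
scene grey [[0, 23], [0, 40], [28, 29], [57, 80], [64, 80], [35, 27], [76, 12], [72, 0], [61, 0]]
scene grey [[0, 14], [41, 0], [0, 0]]
```

Run:
```python
from h import *
np.set_printoptions(precision=4,suppress=True)
zb=.009
print("board top",plane("top",[[271,115.5],[256,284],[466,301.5]],zb))
print("board scene",plane("scene",[[319.5,141],[428,257],[218,396]],zb))
# shelf deck top front corners & back
print("deck top",plane("top",[[392,124.5],[381.5,286.5]],zb+.076))
print("deck scene",plane("scene",[[217.5,177.5],[306,304],[206,367]],zb+.076))
print("washer",plane("top",[[370+127/3-.3,110+352/3-.3],[370+185.5/3-.3,110+352/3-.3],[370+156/3-.3,110+352/3-.3]],zb+.004))
print("tin",plane("top",[[433,173]],zb+.036))
# probe
f=lambda x,y:[130+x/5-.4,150+y/5-.4]
print("lip top tip-outer, ext-outer, inner",plane("top",[f(140,48),f(57,102)],.008))
print("blade@handle L,R",plane("top",[f(287,345),f(323,338)],.004))
print("handle top corners",plane("top",[f(278,357),f(313,338),f(398,556),f(433,533)],.037))
print("handle scene center",plane("scene",[[382,133]],.037))
for a,b in (([467,156],[151,166]),):print(tri(a,b))
```

```text
board top [[ 0.7984  0.1983  0.009 ]
 [ 0.3878  0.225   0.009 ]
 [ 0.3556 -0.2667  0.009 ]]
board scene [[ 0.3991  0.2202  0.009 ]
 [ 0.8087  0.1908  0.009 ]
 [ 0.7736 -0.2977  0.009 ]]
deck top [[ 0.7536 -0.0864  0.085 ]
 [ 0.3957 -0.0616  0.085 ]]
deck scene [[ 0.4064 -0.0691  0.085 ]
 [ 0.7585 -0.091   0.085 ]
 [ 0.7453 -0.2858  0.085 ]]
washer [[ 0.5267 -0.144   0.013 ]
 [ 0.5272 -0.1896  0.013 ]
 [ 0.5269 -0.1666  0.013 ]]
tin [[ 0.651  -0.1865  0.045 ]]
lip top tip-outer, ext-outer, inner [[0.6873 0.4761 0.008 ]
 [0.6601 0.5158 0.008 ]]
blade@handle L,R [[0.5419 0.3987 0.004 ]
 [0.5454 0.3812 0.004 ]]
handle top corners [[0.5347 0.3905 0.037 ]
 [0.5438 0.3743 0.037 ]
 [0.4428 0.3303 0.037 ]
 [0.4536 0.3144 0.037 ]]
handle scene center [[0.4968 0.346  0.037 ]]
(array([0.6696, 0.4919, 0.0022]), np.float64(0.003722373925578291))
```

Run:
```python
from h import *
np.set_printoptions(precision=4,suppress=True)
for a,b in (([319.5,141],[256,284]),([428,257],[271,115.5]),([217.5,177.5],[381.5,286.5]),([306,304],[392,124.5]),([242,170],[406,288])):print(tri(a,b))
# zooms
for n,r in(("top",(240,270,245,275)),("top",(105,130,260,285)),("scene",(130,155,305,335)),("scene",(245,270,410,440)),("top",(270,300,242,272)),("top",(280,310,440,475))):
    im=cv2.imread(f"pics/{n}0.png")[r[0]:r[1],r[2]:r[3]]
    cv2.imwrite(f"pics/c_{n}_{r[0]}.png",cv2.resize(im,None,fx=10,fy=10,interpolation=0))
ims=[cv2.resize(cv2.imread(p),(250,250),interpolation=0) for p in ("pics/c_top_105.png","pics/c_top_270.png","pics/c_top_280.png","pics/c_scene_130.png","pics/c_scene_245.png")]
ims.append(ims[0]*0)
cv2.imwrite("pics/corn.png",np.vstack([np.hstack(ims[:3]),np.hstack(ims[3:])]))
```

```text
(array([ 0.3864,  0.2287, -0.0067]), np.float64(0.0014018720552940397))
(array([ 0.8042,  0.2011, -0.0091]), np.float64(8.204535380167285e-05))
(array([ 0.3934, -0.0644,  0.0691]), np.float64(0.0010489828782902777))
(array([ 0.7558, -0.0884,  0.0764]), np.float64(0.0009996268862332367))
(array([ 0.4286, -0.0654,  0.1373]), np.float64(0.06592818644895794))
```

View pics/corn.png

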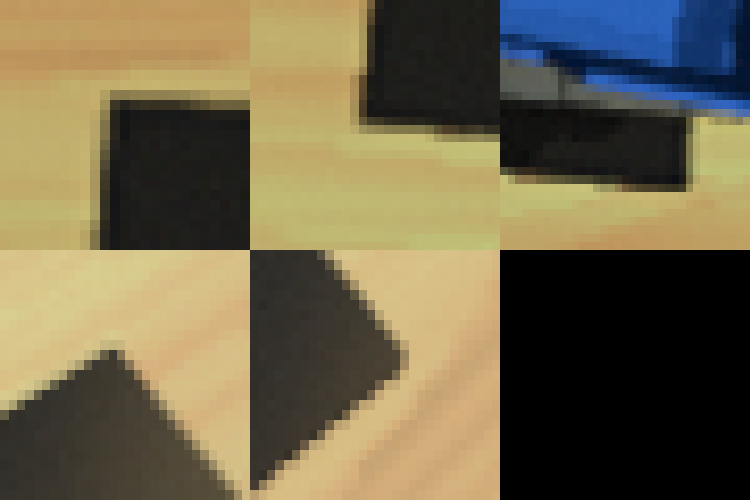

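Run:
```python
from h import *
a=cv2.imread("pics/top0.png")[150:390,0:240];b=cv2.imread("pics/scene0.png")[20:180,340:640]
cv2.imwrite("pics/za.png",cv2.resize(a,None,fx=2.5,fy=2.5,interpolation=2));cv2.imwrite("pics/zb.png",cv2.resize(b,None,fx=2.6,fy=2.6,interpolation=2))
```

```text
(no output)
```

View pics/za.png

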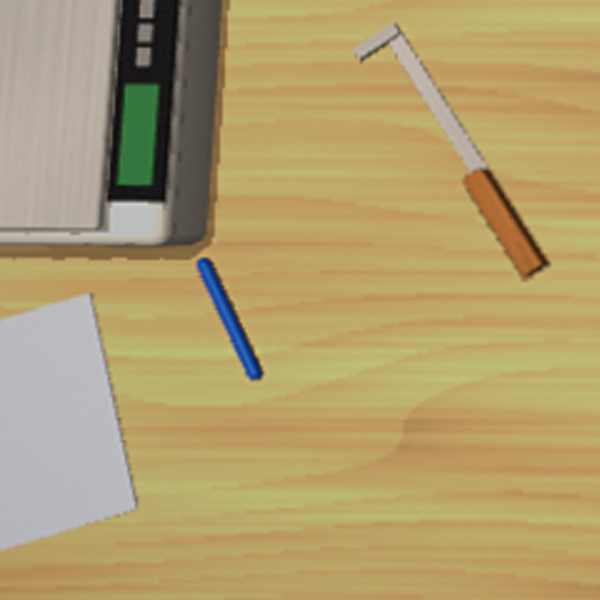

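View pics/zb.png

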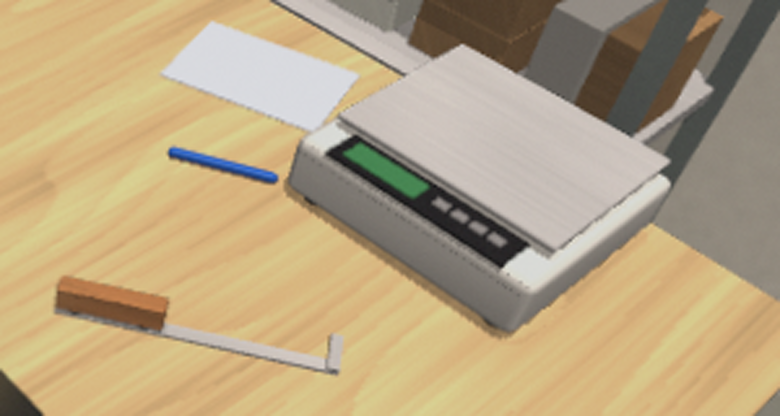

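Run:
```python
from h import *
np.set_printoptions(precision=4,suppress=True)
S=lambda x,y:[340+(x+.5)/2.6-.5,20+(y+.5)/2.6-.5]
T=lambda x,y:[(x+.5)/2.5-.5,150+(y+.5)/2.5-.5]
for s,t in (((162,73),(137,508)),((315,130),(90,293)),((275,178),(203,260)),((172,152),(257,376)),((337,374),(397,25)),((331,335),(354,50)),((58,281),(548,263)),((167,297),(466,177))):
    print(*tri(S(*s),T(*t)))
```

```text
[ 0.2208  0.7029 -0.0027] 0.0008796385252358966
[0.4219 0.7597 0.0031] 0.0005914991875355203
[0.4541 0.6511 0.0046] 0.0016450577223118719
[ 0.3445  0.5952 -0.0001] 6.443938600982358e-05
[ 0.6877  0.4778 -0.002 ] 0.0008010743024040984
[0.657  0.5087 0.0099] 0.008108045969580924
[0.4587 0.3071 0.0488] 0.003761571050079235
[0.5354 0.3869 0.0391] 0.0011121764979706494
```

Run:
```python
from h import *
np.set_printoptions(precision=4,suppress=True)
for a,b in (([318.3,139],[255,284.5]),([428.3,255],[270.3,114.3])):print(*tri(a,b))
zb=.009
B=plane("top",[[270.3,114.3],[255,284.5],[466.1,302]],zb);print(B, np.linalg.norm(B[0]-B[1]),np.linalg.norm(B[2]-B[1]))
def crop(n,r,s):
    im=cv2.imread(f"pics/{n}0.png")[r[0]:r[1],r[2]:r[3]];return cv2.resize(im,None,fx=s,fy=s,interpolation=0)
cv2.imwrite("pics/d1.png",np.hstack([crop("top",(115,145,380,410),12),crop("top",(265,295,375,405),12)]))
cv2.imwrite("pics/d2.png",np.hstack([crop("scene",(165,205,200,240),9),crop("scene",(285,325,285,325),9)]))
g=crop("top",(155,245,410,445),6);cv2.imwrite("pics/d3.png",cv2.convertScaleAbs(g,alpha=1.6))
```

```text
[0.3851 0.2282 0.0005] 0.0012608769860004603
[ 0.8038  0.2008 -0.0002] 0.001182992947817649
[[ 0.8014  0.2001  0.009 ]
 [ 0.3866  0.2273  0.009 ]
 [ 0.3544 -0.2669  0.009 ]] 0.4156677548617304 0.49524230689077864
```

View pics/d1.png

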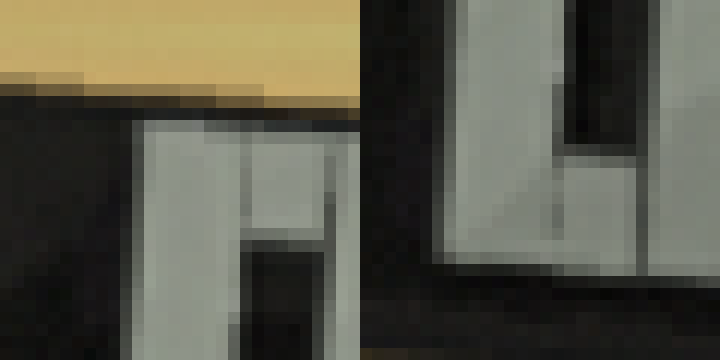

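View pics/d2.png

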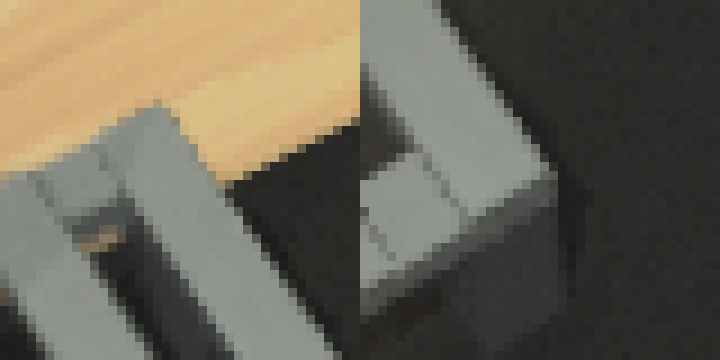

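View pics/d3.png

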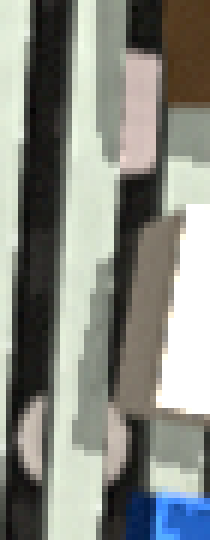

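```bash
cat >> h.py <<'E'
from scipy.spatial.transform import Rotation as Rn
def jaw():
    s=sense();R=Rn.from_quat(s['tool_rot']).as_matrix();return R,s
def delta(p0,R0,p1,a):
    "a: jaw yaw rad, tool down. returns tool-frame shift and rotvec"
    c,s=np.cos(a),np.sin(a);R1=np.array([[s,0,c],[-c,0,s],[0,-1,0.]])
    return np.r_[R0.T@(np.array(p1)-p0),Rn.from_matrix(R0.T@R1).as_rotvec()]
E
python3 - <<'E'
from h import *
np.set_printoptions(precision=4,suppress=True)
R,s=jaw();print(R,np.degrees(np.arctan2(R[1,2],R[0,2])))
for al in (124.5,-55.5):
    a=np.radians(al);print(al)
    for p in([.45,-.15,.27],[.5,.1,.2],[.494,.353,.12]):print(delta(s['tcp_pos'],R,p,a))
E
```

```text
[[-0.9001 -0.0005  0.4357]
 [-0.4357  0.0019 -0.9001]
 [-0.0004 -1.     -0.0019]] -64.17266795063739
124.5
[-0.3396 -0.0389 -0.2934  0.0007  2.9902  0.0028]
[-0.4935  0.0315 -0.4965  0.0007  2.9902  0.0028]
[-0.5982  0.112  -0.7267  0.0007  2.9902  0.0028]
-55.5
[-0.3396 -0.0389 -0.2934  0.0019 -0.1514 -0.0005]
[-0.4935  0.0315 -0.4965  0.0019 -0.1514 -0.0005]
[-0.5982  0.112  -0.7267  0.0019 -0.1514 -0.0005]
```

play_rows:
  deltas:
    - [-0.029,-0.004,-0.026,0,-0.1375,0]
    - [-0.058,-0.008,-0.052,0,-0.275,0]
    - [-0.087,-0.012,-0.078,0,-0.4125,0]
    - [-0.116,-0.017,-0.104,0,-0.55,0]
    - [-0.145,-0.021,-0.13,0,-0.6875,0]
    - [-0.174,-0.025,-0.156,0,-0.825,0]
    - [-0.203,-0.029,-0.181,0,-0.9625,0]
    - [-0.232,-0.034,-0.207,0,-1.1,0]
    - [-0.261,-0.038,-0.233,0,-1.2375,0]
    - [-0.29,-0.042,-0.259,0,-1.375,0]
    - [-0.319,-0.046,-0.285,0,-1.5125,0]
    - [-0.348,-0.05,-0.311,0,-1.65,0]
  gripper: 0.0854
  force: 60

```text
t: 1.3
tcp_pos: [0.4502, -0.1293, 0.2813]
tool_rot: [-0.614, 0.35, -0.35, 0.614]
force: [0.9, -0.7, -0.1]
finger_gap: 0.999
```

Run:
```python
from h import *
np.set_printoptions(precision=4,suppress=True)
R,s=jaw();print(s['t'],s['q'],s['tcp_pos'],np.degrees(np.arctan2(R[1,2],R[0,2])))
print(delta(s['tcp_pos'],R,[.494,.353,.13],np.radians(124.5)))
```

```text
1.3 [-0.519   0.2505  1.7467  0.      1.145  -1.0545] [ 0.4502 -0.1293  0.2813] 30.68219155749765
[-0.3924  0.1514  0.2839 -0.0002 -1.6374 -0.0006]
```

play_rows:
  deltas:
    - [-0.033,0.005,0.024,0,-0.1365,0]
    - [-0.065,0.01,0.047,0,-0.273,0]
    - [-0.098,0.02,0.071,0,-0.4095,0]
    - [-0.131,0.035,0.095,0,-0.546,0]
    - [-0.163,0.05,0.118,0,-0.6825,0]
    - [-0.196,0.065,0.142,0,-0.819,0]
    - [-0.229,0.08,0.166,0,-0.9555,0]
    - [-0.262,0.095,0.189,0,-1.092,0]
    - [-0.294,0.11,0.213,0,-1.2285,0]
    - [-0.327,0.125,0.237,0,-1.365,0]
    - [-0.36,0.14,0.26,0,-1.5015,0]
    - [-0.392,0.151,0.284,0,-1.638,0]

```text
t: 2.5
tcp_pos: [0.496, 0.3522, 0.1287]
tool_rot: [0.675, 0.209, -0.211, -0.675]
force: [0.4, 0.2, 0.2]
finger_gap: 1.003
```

Run:
```python
from h import *
np.set_printoptions(precision=4,suppress=True)
for n in("scene","top"):cv2.imwrite(f"pics/{n}1.png",snapshot(n)[:,:,::-1])
R,s=jaw();print(s['t'],s['q'],s['tcp_pos'],R,np.degrees(np.arctan2(R[1,2],R[0,2])),s['force'])
print(delta(s['tcp_pos'],R,[.494,.353,.009],np.radians(124.5)))
a=cv2.imread("pics/top1.png")[130:290,110:270];b=cv2.imread("pics/scene1.png")[70:200,330:490]
cv2.imwrite("pics/e.png",np.hstack([cv2.resize(a,(400,400)),cv2.resize(b,(400,400))]))
```

```text
2.6 [ 0.4373  0.6366  1.5605  0.0016  0.9448 -1.7377] [0.4963 0.355  0.1283] [[ 0.8235 -0.0009 -0.5674]
 [ 0.5674  0.001   0.8235]
 [-0.0001 -1.      0.0013]] 124.56820478861984 [-0.6118 -0.0822  0.6899]
[-0.003   0.1193 -0.0005 -0.0013  0.0012 -0.0001]
```

View pics/e.png

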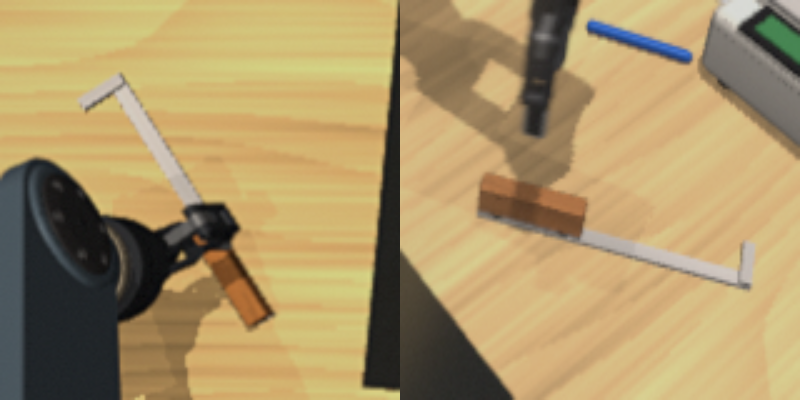

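play_rows:
  deltas:
    - [-0.003,0.03,0,0,0,0]
    - [-0.003,0.06,0,0,0,0]
    - [-0.003,0.085,0,0,0,0]
    - [-0.003,0.1,0,0,0,0]
    - [-0.003,0.11,0,-0.001,0,0]
    - [-0.003,0.116,0,-0.001,0,0]
    - [-0.003,0.119,0,-0.001,0,0]
    - [-0.003,0.119,0,-0.001,0,0]

```text
t: 3.4
tcp_pos: [0.4949, 0.3492, 0.0117]
tool_rot: [0.676, 0.208, -0.208, -0.676]
force: [-0.7, -1.0, -1.1]
finger_gap: 1.004
```

Run:
```python
from h import *
np.set_printoptions(precision=4,suppress=True)
R,s=jaw();print(s['t'],s['tcp_pos'],R,np.degrees(np.arctan2(R[1,2],R[0,2])),s['force'])
```

```text
3.4 [0.4949 0.3492 0.0117] [[ 0.827   0.0014 -0.5622]
 [ 0.5622 -0.0005  0.827 ]
 [ 0.0009 -1.     -0.0012]] 124.20648662207643 [-0.6937 -0.9947 -1.0589]
```

play_rows:
  deltas:
    - [0,0.0005,0,0,0,0]
    - [0,0.0005,0,0,0,0]
    - [0,0.0005,0,0,0,0]
    - [0,0.0005,0,0,0,0]
    - [0,0.0005,0,0,0,0]
    - [0,0.0005,0,0,0,0]
    - [0,0.0005,0,0,0,0]
    - [0,0.0005,0,0,0,0]
  gripper: 0
  force: 80

```text
t: 4.2
tcp_pos: [0.4945, 0.3494, 0.0112]
tool_rot: [0.676, 0.208, -0.208, -0.676]
force: [-0.6, 0.8, 4.9]
finger_gap: 0.241
```

Run:
```python
from h import *
np.set_printoptions(precision=4,suppress=True)
for i in range(3):
    if i: snapshot("top")
    R,s=jaw();print(s['t'],s['tcp_pos'],np.degrees(np.arctan2(R[1,2],R[0,2])),s['force'],s['ft_torque'],s['finger_gap'])
for n in("scene","top"):cv2.imwrite(f"pics/{n}2.png",snapshot(n)[:,:,::-1])
a=cv2.imread("pics/top2.png")[130:290,110:270];b=cv2.imread("pics/scene2.png")[70:200,330:490]
cv2.imwrite("pics/e2.png",np.hstack([cv2.resize(a,(400,400)),cv2.resize(b,(400,400))]))
```

```text
4.2 [0.4945 0.3494 0.0112] 124.2112286045955 [-0.584   0.7601  4.9395] [ 0.221   0.2752 -0.0249] 0.24137412256824717
4.25 [0.4944 0.3494 0.0112] 124.20871724162727 [-1.8633  0.8387  4.0463] [ 0.2408  0.2766 -0.009 ] 0.24249734240525356
4.3 [0.4944 0.3494 0.0111] 124.21559316213447 [-1.6359  0.9649  4.7621] [0.2242 0.2968 0.0521] 0.2439530462428202
```

View pics/e2.png

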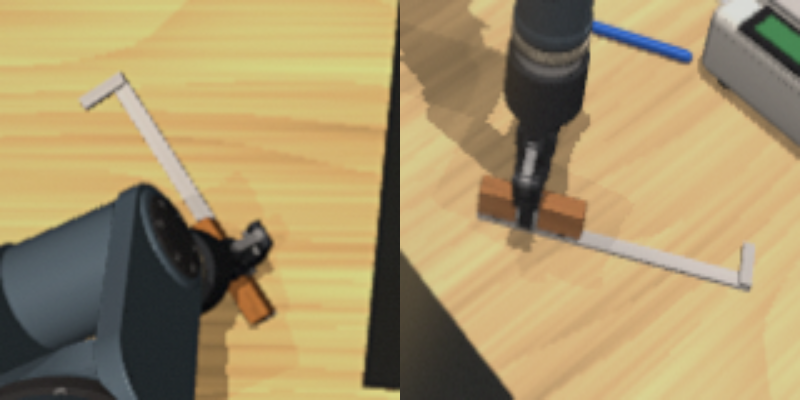

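play_rows:
  deltas:
    - [0,-0.03,0,0,0,0]
    - [0,-0.07,0,0,0,0]
    - [0,-0.09,0,0,0,0]
    - [-0.007,-0.09,-0.009,0,0.145,0]
    - [-0.014,-0.09,-0.018,0,0.29,0]
    - [-0.021,-0.09,-0.027,0,0.435,0]
    - [-0.028,-0.09,-0.036,0,0.58,0]
    - [-0.035,-0.09,-0.045,0,0.725,0]
    - [-0.042,-0.09,-0.054,0,0.87,0]
    - [-0.049,-0.09,-0.063,0,1.015,0]
    - [-0.056,-0.09,-0.072,0,1.16,0]
    - [-0.063,-0.09,-0.081,0,1.305,0]

```text
t: 5.6
tcp_pos: [0.4873, 0.2459, 0.1]
tool_rot: [0.663, -0.247, 0.247, -0.662]
force: [0.4, -0.2, -0.8]
finger_gap: 0.242
```

Run:
```python
from h import *
np.set_printoptions(precision=4,suppress=True)
R,s=jaw();print(s['t'],s['q'],s['tcp_pos'],np.degrees(np.arctan2(R[1,2],R[0,2])),s['force'],s['ft_torque'])
print(delta(s['tcp_pos'],R,[.4774,.1933,.10],np.radians(-3.75)))
```

```text
5.6 [ 0.2632  0.6147  1.7428 -0.0019  0.7855 -0.5925] [0.4873 0.2459 0.1   ] 49.10736205093229 [ 0.3561 -0.2023 -0.8284] [0.0722 0.1143 0.0411]
[ 0.0269  0.0001 -0.0462  0.0016  0.9225  0.0012]
```

play_rows:
  deltas:
    - [0.004,0,-0.007,0,0.14,0]
    - [0.008,0,-0.013,0,0.28,0]
    - [0.012,0,-0.02,0,0.42,0]
    - [0.016,0,-0.027,0,0.56,0]
    - [0.02,0,-0.034,0.001,0.7,0.001]
    - [0.024,0,-0.041,0.001,0.82,0.001]
    - [0.027,0,-0.046,0.001,0.922,0.001]
    - [0.027,0,-0.046,0.001,0.922,0.001]
    - [0.027,0,-0.046,0.001,0.922,0.001]

```text
t: 6.5
tcp_pos: [0.4784, 0.1941, 0.1005]
tool_rot: [0.485, -0.514, 0.514, -0.486]
force: [-0.3, -0.5, -1.7]
finger_gap: 0.242
```

Run:
```python
from h import *
np.set_printoptions(precision=4,suppress=True)
for n in("scene","top"):
    cv2.imwrite(f"pics/{n}3.png",snapshot(n)[:,:,::-1])
    R,s=jaw();print(s['t'],s['tcp_pos'],np.degrees(np.arctan2(R[1,2],R[0,2])),s['force'],s['ft_torque'])
a=cv2.imread("pics/top3.png")[100:300,240:480];b=cv2.imread("pics/scene3.png")[130:330,180:420]
cv2.imwrite("pics/e3.png",cv2.resize(a,None,fx=3,fy=3));cv2.imwrite("pics/f3.png",cv2.resize(b,None,fx=3,fy=3))
print(R)
```

```text
6.55 [0.4785 0.1943 0.1006] -3.2812515163617255 [-0.1957  0.6847 -1.1234] [0.1204 0.006  0.0311]
6.6 [0.4785 0.1944 0.1007] -3.287713627513478 [-1.0906 -0.061  -0.9768] [ 0.0865 -0.0704 -0.0279]
[[-0.0573  0.001   0.9984]
 [-0.9984  0.0004 -0.0573]
 [-0.0004 -1.      0.001 ]]
```

View pics/e3.png

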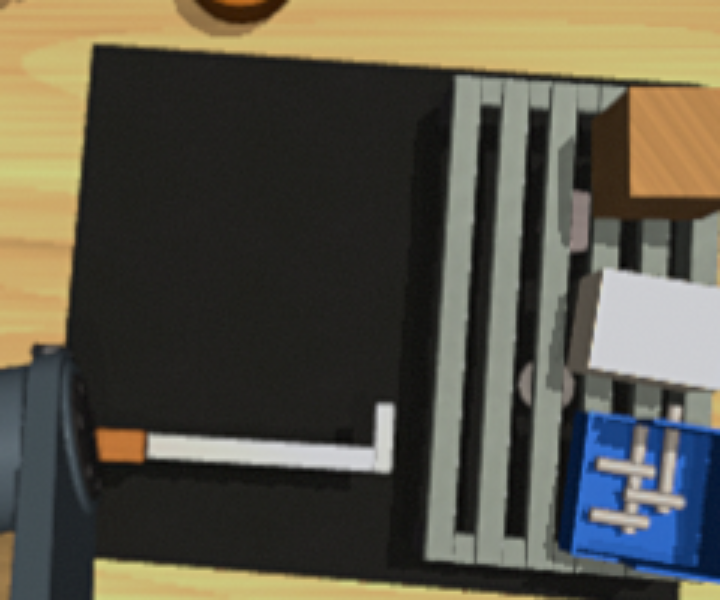

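View pics/f3.png

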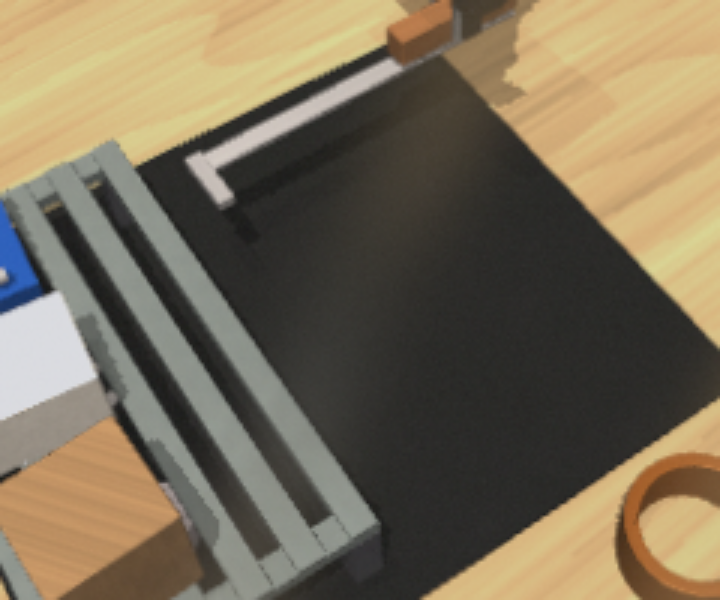

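Run:
```python
from h import *
np.set_printoptions(precision=4,suppress=True)
S=lambda x,y:[180+(x+.5)/3-.5,130+(y+.5)/3-.5]
T=lambda x,y:[240+(x+.5)/3-.5,100+(y+.5)/3-.5]
print(tri(S(185,158),T(391,472)),tri(S(224,207),T(394,403)))
z=.0895+.008
print(plane("top",[T(391,472),T(394,403),T(147,433),T(147,463),T(375,445),T(375,471)],z-.004))
R,s=jaw();R0=R
ori=s['tcp_pos']+R@[.0017,0,0]
for v in([.230,-.008],[.230,.04]):print('pred',ori+R@[v[0],0,v[1]])
```

```text
(array([ 0.4584, -0.0369,  0.0941]), np.float64(0.001389949894811121)) (array([ 0.5085, -0.0384,  0.0896]), np.float64(0.0006301896614043067))
[[ 0.4589 -0.0361  0.0935]
 [ 0.5083 -0.0383  0.0935]
 [ 0.4846  0.1402  0.0935]
 [ 0.463   0.1399  0.0935]
 [ 0.478  -0.0247  0.0935]
 [ 0.4594 -0.0246  0.0935]]
pred [ 0.4573 -0.0364  0.1006]
pred [ 0.5052 -0.0392  0.1006]
```

play_rows:
  deltas:
    - [0,0.025,-0.002,0,0.008,0]
    - [0,0.05,-0.002,0,0.008,0]
    - [0,0.065,-0.002,0,0.008,0]
    - [0,0.072,-0.002,0,0.008,0]
    - [0,0.075,-0.002,0,0.008,0]
    - [0,0.075,-0.002,0,0.008,0]
    - [0,0.075,-0.002,0,0.008,0]

```text
t: 7.3
tcp_pos: [0.4771, 0.1946, 0.0266]
tool_rot: [0.482, -0.516, 0.517, -0.484]
force: [-0.2, 0.4, -1.4]
finger_gap: 0.241
```

```bash
cat > st.py <<'E'
from h import *
np.set_printoptions(precision=4,suppress=True)
R,s=jaw();print(s['t'],s['tcp_pos'],np.degrees(np.arctan2(R[1,2],R[0,2])),s['force'],s['ft_torque'],'tilt',R[2,0],R[2,2])
W=np.array([.527,-.1665]);ex=np.array([-.0654,-.9979]);ey=np.array([.9979,-.0654])
o=(s['tcp_pos']+R@[.0017,0,0])[:2]-W;print('U,V mm',1e3*o@ex,1e3*o@ey,'underside',s['tcp_pos'][2]-.0112)
E
python3 st.py
```

```text
7.3 [0.4771 0.1946 0.0266] -3.817358922582689 [-0.1896  0.3623 -1.4278] [ 0.1133  0.0295 -0.0012] tilt -0.0008658204184509022 0.0024988559936033883
U,V mm -355.4291460871616 -73.38722485131942 underside 0.015377242220396636
```

play_rows:
  deltas:
    - [0,0.0005,0,0,0,0]
    - [0,0.001,0,0,0,0]
    - [0,0.001,0,0,0,0]

```text
t: 7.6
tcp_pos: [0.4767, 0.1945, 0.0253]
tool_rot: [0.482, -0.516, 0.517, -0.484]
force: [0.1, -0.2, -1.0]
finger_gap: 0.244
```

play_rows:
  deltas:
    - [0,0.0005,0,0,0,0]
    - [0,0.0005,0,0,0,0]

```text
t: 7.8
tcp_pos: [0.4765, 0.1944, 0.0245]
tool_rot: [0.483, -0.516, 0.517, -0.483]
force: [-0.2, -0.2, -0.8]
finger_gap: 0.239
```

play_rows:
  deltas:
    - [0,0.0005,0,0,0,0]
    - [0,0.0005,0,0,0,0]

```text
t: 8.0
tcp_pos: [0.4765, 0.1944, 0.0239]
tool_rot: [0.483, -0.516, 0.517, -0.483]
force: [-0.6, 0.3, -1.7]
finger_gap: 0.239
```

play_rows:
  deltas:
    - [0,0.0005,0,0,0,0]
    - [0,0.0005,0,0,0,0]

```text
t: 8.2
tcp_pos: [0.4765, 0.1944, 0.0234]
tool_rot: [0.483, -0.516, 0.517, -0.483]
force: [-0.3, -0.3, -2.1]
finger_gap: 0.244
```

play_rows:
  deltas:
    - [0,0.0005,0,0,0,0]
    - [0,0.0005,0,0,0,0]

```text
t: 8.4
tcp_pos: [0.4765, 0.1944, 0.0229]
tool_rot: [0.483, -0.516, 0.517, -0.483]
force: [-0.6, -0.7, -1.8]
finger_gap: 0.241
```

play_rows:
  deltas:
    - [0,0.0005,0,0,0,0]
    - [0,0.0005,0,0,0,0]

```text
t: 8.6
tcp_pos: [0.4765, 0.1944, 0.0224]
tool_rot: [0.483, -0.516, 0.517, -0.483]
force: [0.1, 0.6, -2.4]
finger_gap: 0.237
```

play_rows:
  deltas:
    - [0,0.0005,0,0,0,0]
    - [0,0.0005,0,0,0,0]

```text
t: 8.8
tcp_pos: [0.4765, 0.1944, 0.0219]
tool_rot: [0.483, -0.516, 0.517, -0.483]
force: [-0.0, -0.2, -2.3]
finger_gap: 0.244
```

play_rows:
  deltas:
    - [0,0.0005,0,0,0,0]
    - [0,0.0005,0,0,0,0]

```text
t: 9.0
tcp_pos: [0.4765, 0.1944, 0.0214]
tool_rot: [0.483, -0.516, 0.517, -0.483]
force: [-0.7, 0.2, -1.5]
finger_gap: 0.242
```

play_rows:
  deltas:
    - [0,0.0005,0,0,0,0]
    - [0,0.0005,0,0,0,0]

```text
t: 9.2
tcp_pos: [0.4765, 0.1944, 0.0209]
tool_rot: [0.483, -0.516, 0.517, -0.483]
force: [0.4, -0.2, -1.4]
finger_gap: 0.241
```

play_rows:
  deltas:
    - [0,0.0005,0,0,0,0]
    - [0,0.0005,0,0,0,0]

```text
t: 9.4
tcp_pos: [0.4765, 0.1944, 0.0204]
tool_rot: [0.483, -0.516, 0.517, -0.483]
force: [0.1, -0.5, -1.3]
finger_gap: 0.239
```

play_rows:
  deltas:
    - [0,0.0005,0,0,0,0]
    - [0,0.0005,0,0,0,0]

```text
t: 9.6
tcp_pos: [0.4765, 0.1945, 0.0199]
tool_rot: [0.483, -0.516, 0.517, -0.483]
force: [0.5, 0.2, -1.9]
finger_gap: 0.24
```

```bash
python3 st.py
```

```text
9.6 [0.4765 0.1945 0.0199] -3.8380180380858517 [ 0.4892  0.2315 -1.9344] [ 0.0768  0.0303 -0.0101] tilt -0.0005147276879425844 0.000997017354338492
U,V mm -355.19980643735255 -73.98259211533046 underside 0.008689168549104545
```

play_rows:
  deltas:
    - [0,0.0005,0,0,0,0]
    - [0,0.0005,0,0,0,0]

```text
t: 9.8
tcp_pos: [0.4765, 0.1944, 0.0194]
tool_rot: [0.483, -0.516, 0.517, -0.483]
force: [-0.3, 1.2, -2.4]
finger_gap: 0.235
```

play_rows:
  deltas:
    - [0,0.0005,0,0,0,0]
    - [0,0.0005,0,0,0,0]

```text
t: 10.0
tcp_pos: [0.4765, 0.1944, 0.0189]
tool_rot: [0.483, -0.516, 0.517, -0.483]
force: [0.1, -0.7, -1.0]
finger_gap: 0.237
```

play_rows:
  deltas:
    - [0,0.0005,0,0,0,0]
    - [0,0.0005,0,0,0,0]

```text
t: 10.2
tcp_pos: [0.4765, 0.1944, 0.0184]
tool_rot: [0.483, -0.516, 0.517, -0.483]
force: [0.1, 0.5, -1.5]
finger_gap: 0.239
```

play_rows:
  deltas:
    - [0,0.0005,0,0,0,0]
    - [0,0.0005,0,0,0,0]

```text
t: 10.4
tcp_pos: [0.4765, 0.1944, 0.0179]
tool_rot: [0.483, -0.516, 0.517, -0.483]
force: [0.0, 0.0, -1.7]
finger_gap: 0.242
```

play_rows:
  deltas:
    - [0,0.0005,0,0,0,0]
    - [0,0.0005,0,0,0,0]

```text
t: 10.6
tcp_pos: [0.4765, 0.1944, 0.0174]
tool_rot: [0.483, -0.516, 0.517, -0.483]
force: [0.8, -0.5, -1.8]
finger_gap: 0.242
```

play_rows:
  deltas:
    - [0,0.0005,0,0,0,0]
    - [0,0.0005,0,0,0,0]

```text
t: 10.8
tcp_pos: [0.4766, 0.1945, 0.0169]
tool_rot: [0.483, -0.516, 0.517, -0.483]
force: [-0.2, 0.1, -1.9]
finger_gap: 0.241
```

play_rows:
  deltas:
    - [0,0.0005,0,0,0,0]
    - [0,0.0005,0,0,0,0]

```text
t: 11.0
tcp_pos: [0.4766, 0.1945, 0.0166]
tool_rot: [0.483, -0.516, 0.517, -0.483]
force: [-0.1, 0.2, -1.1]
finger_gap: 0.246
```

play_rows:
  deltas:
    - [0,0.0002,0,0,0,0]
    - [0,0.0002,0,0,0,0]

```text
t: 11.2
tcp_pos: [0.4766, 0.1945, 0.0164]
tool_rot: [0.483, -0.516, 0.517, -0.483]
force: [-0.0, 1.3, 1.5]
finger_gap: 0.243
```

```bash
python3 st.py
```

```text
11.2 [0.4766 0.1945 0.0164] -3.8348125975037854 [-0.0239  1.343   1.4618] [0.0067 0.0982 0.0074] tilt -0.0005609246125837797 0.001248996382814671
U,V mm -355.2194250120233 -73.90942878710263 underside 0.0052439449836311925
```

play_rows:
  deltas:
    - [0.006,0,0,0,0,0]
    - [0.012,0,0,0,0,0]
    - [0.018,0,0,0,0,0]
    - [0.024,0,0,0,0,0]
    - [0.03,0,0,0,0,0]
    - [0.03,0,0,0,0,0]

```text
t: 11.8
tcp_pos: [0.4746, 0.1632, 0.0163]
tool_rot: [0.483, -0.516, 0.517, -0.483]
force: [0.1, -3.0, 3.1]
finger_gap: 0.24
```

```bash
python3 st.py
```

```text
11.8 [0.4746 0.1632 0.0163] -3.8630968133473234 [ 0.1398 -3.0051  3.082 ] [-0.4252 -0.0272 -0.0664] tilt 0.00028356763902948057 0.0008784580051294233
U,V mm -323.90885532789923 -73.88453383523054 underside 0.005104588962592549
```

play_rows:
  deltas:
    - [0,-0.0001,0,0,0,0]
    - [0,-0.0001,0,0,0,0]

```text
t: 12.0
tcp_pos: [0.4745, 0.164, 0.0163]
tool_rot: [0.483, -0.516, 0.517, -0.483]
force: [0.3, -3.7, 2.9]
finger_gap: 0.238
```

```bash
python3 st.py
```

```text
12.0 [0.4745 0.164  0.0163] -3.8201113363358297 [ 0.3192 -3.7331  2.8972] [-0.5545 -0.0366  0.034 ] tilt 0.0001342474818066819 0.0007618953001683193
U,V mm -324.6390974669288 -74.01799797193851 underside 0.005135448466230359
```

play_rows:
  deltas:
    - [0.005,-0.0001,0,0,0,0]
    - [0.01,-0.0001,0,0,0,0]
    - [0.016,-0.0001,0,0,0,0]
    - [0.022,-0.0001,0,0,0,0]
    - [0.028,-0.0001,0,0,0,0]
    - [0.033,-0.0001,0,0,0,0]
    - [0.036,-0.0001,0,0,0,0]
    - [0.038,-0.0001,0,0,0,0]

```text
t: 12.8
tcp_pos: [0.4719, 0.1262, 0.0164]
tool_rot: [0.482, -0.517, 0.517, -0.483]
force: [0.1, 2.5, 2.5]
finger_gap: 0.244
```

```bash
python3 st.py
```

```text
12.8 [0.4719 0.1262 0.0164] -3.868327328272526 [0.1132 2.4789 2.5118] [ 0.3565 -0.0088 -0.0418] tilt -0.0005319923218077283 0.0008442563060721553
U,V mm -286.7921365327056 -74.10126455249686 underside 0.0051815711425827835
```

play_rows:
  deltas:
    - [0.006,-0.0001,0,0,0,0]
    - [0.012,-0.0001,0,0,0,0]
    - [0.018,-0.0001,0,0,0,0]
    - [0.024,-0.0001,0,0,0,0]
    - [0.03,-0.0001,0,0,0,0]
    - [0.036,-0.0001,0,0,0,0]
    - [0.042,-0.0001,0,0,0,0]
    - [0.046,-0.0001,0,0,0,0]
    - [0.049,-0.0001,0,0,0,0]
    - [0.051,-0.0001,0,0,0,0]

```text
t: 13.8
tcp_pos: [0.4685, 0.0754, 0.0165]
tool_rot: [0.483, -0.516, 0.517, -0.483]
force: [0.7, 2.4, 1.8]
finger_gap: 0.243
```

```bash
python3 st.py
```

```text
13.8 [0.4685 0.0754 0.0165] -3.8525544479132643 [0.7302 2.445  1.8479] [ 0.2864 -0.0114 -0.0242] tilt -0.0005271296934440395 0.0008892520943290239
U,V mm -235.90137928913813 -74.19498702061158 underside 0.005266491962613891
```

play_rows:
  deltas:
    - [0.006,0,0,0,0,0]
    - [0.012,0,0,0,0,0]
    - [0.018,0,0,0,0,0]
    - [0.024,0,0,0,0,0]
    - [0.03,0,0,0,0,0]
    - [0.036,0,0,0,0,0]
    - [0.041,0,0,0,0,0]
    - [0.045,0,0,0,0,0]
    - [0.047,0,0,0,0,0]
    - [0.048,0,0,0,0,0]

```text
t: 14.8
tcp_pos: [0.4653, 0.0276, 0.0164]
tool_rot: [0.483, -0.516, 0.517, -0.483]
force: [-0.0, 2.8, 0.4]
finger_gap: 0.242
```

```bash
python3 st.py
python3 - <<'E'
from h import *
for n in("scene","top"):cv2.imwrite(f"pics/{n}4.png",snapshot(n)[:,:,::-1])
a=cv2.imread("pics/top4.png")[110:300,370:500]
cv2.imwrite("pics/e4.png",cv2.convertScaleAbs(cv2.resize(a,None,fx=3.1,fy=3.1,interpolation=2),alpha=1.5))
E
```

```text
14.8 [0.4653 0.0276 0.0164] -3.8541337015242285 [-0.022   2.756   0.3559] [ 0.2653 -0.0267 -0.0114] tilt -0.0005363908147738017 0.0009539216042243059
U,V mm -187.9790348373565 -74.25112447288134 underside 0.00523531919140492
```

View pics/e4.png

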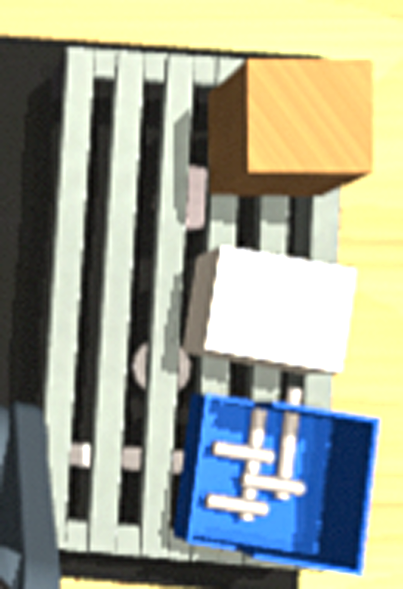

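View pics/top4.png

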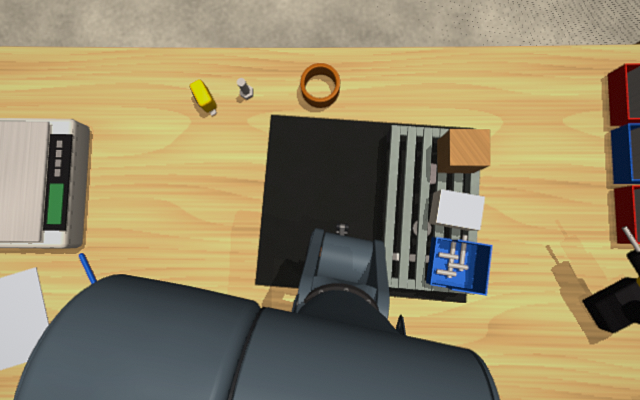

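play_rows:
  deltas:
    - [0.003,0,0,0,0,0]
    - [0.005,0,0,0,0,0]
    - [0.005,0.0001,0.004,0,0,0]
    - [0.005,0.0001,0.009,0,0,0]
    - [0.005,0.0001,0.014,0,0,0]
    - [0.005,0.0001,0.019,0,0,0]
    - [0.005,0.0001,0.023,0,0,0]
    - [0.005,0.0001,0.026,0,0,0]
    - [0.005,0.0001,0.028,0,0,0]

```text
t: 15.8
tcp_pos: [0.4935, 0.0209, 0.0164]
tool_rot: [0.483, -0.516, 0.517, -0.483]
force: [-1.9, 0.1, 2.4]
finger_gap: 0.241
```

```bash
python3 st.py
```

```text
15.8 [0.4935 0.0209 0.0164] -3.83360680808253 [-1.9205  0.1067  2.4416] [-0.0272  0.4509 -0.164 ] tilt -0.0004456899135539816 0.001447064342947807
U,V mm -183.10609211336862 -45.685826261760454 underside 0.005167736060931955
```

play_rows:
  deltas:
    - [0,0,0.003,0,0,0]
    - [0,0,0.006,0,0,0]
    - [0,0,0.009,0,0,0]
    - [0,0,0.01,0,0,0]
    - [0,0,0.01,0,0,0]

```text
t: 16.3
tcp_pos: [0.5037, 0.0202, 0.0164]
tool_rot: [0.482, -0.516, 0.517, -0.484]
force: [-2.0, 1.0, 1.1]
finger_gap: 0.245
```

```bash
python3 st.py
python3 - <<'E'
from h import *
for n in("top",):cv2.imwrite(f"pics/{n}5.png",snapshot(n)[:,:,::-1])
a=cv2.imread("pics/top5.png")[110:300,370:500]
cv2.imwrite("pics/e5.png",cv2.convertScaleAbs(cv2.resize(a,None,fx=3.1,fy=3.1,interpolation=2),alpha=1.5))
E
```

```text
16.3 [0.5037 0.0202 0.0164] -3.833751750779907 [-1.9537  0.9517  1.148 ] [ 0.0472  0.1891 -0.131 ] tilt -0.0003733676567627686 0.002456627280970791
U,V mm -183.06553329706452 -35.462278102604245 underside 0.005226606398776987
```

View pics/e5.png

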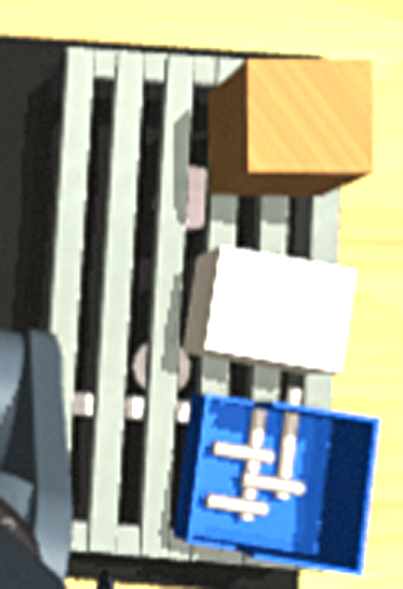

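play_rows:
  deltas:
    - [-0.004,0,0,0,0,0]
    - [-0.009,0,0,0,0,0]
    - [-0.014,0,0,0,0,0]
    - [-0.019,0,0,0,0,0]
    - [-0.024,0,0,0,0,0]
    - [-0.03,0,0,0,0,0]
    - [-0.036,0,0,0,0,0]
    - [-0.042,0,0,0,0,0]
    - [-0.047,0,0,0,0,0]
    - [-0.051,0,0,0,0,0]
    - [-0.053,0,0,0,0,0]

```text
t: 17.45
tcp_pos: [0.5065, 0.0736, 0.0164]
tool_rot: [0.483, -0.516, 0.516, -0.483]
force: [-0.2, -3.5, 1.2]
finger_gap: 0.24
```

```bash
python3 st.py
python3 - <<'E'
from h import *
for n in("top",):cv2.imwrite(f"pics/{n}6.png",snapshot(n)[:,:,::-1])
a=cv2.imread("pics/top6.png")[110:300,370:500]
cv2.imwrite("pics/e6.png",cv2.convertScaleAbs(cv2.resize(a,None,fx=3.1,fy=3.1,interpolation=2),alpha=1.5))
E
```

```text
17.45 [0.5065 0.0736 0.0164] -3.804673292381487 [-0.2247 -3.5332  1.213 ] [-0.4363  0.101  -0.0093] tilt -0.00047615437545367456 0.0009862810159417812
U,V mm -236.5650822267428 -36.18851845078468 underside 0.005210184913598313
```

View pics/e6.png

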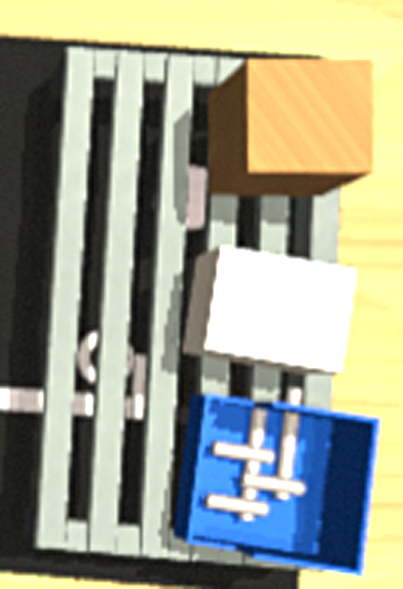

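play_rows:
  deltas:
    - [-0.004,0,0,0,0,0]
    - [-0.01,0,0,0,0,0]
    - [-0.016,0,0,0,0,0]
    - [-0.022,0,0,0,0,0]
    - [-0.028,0,0,0,0,0]
    - [-0.034,0,0,0,0,0]
    - [-0.04,0,0,0,0,0]
    - [-0.046,0,0,0,0,0]
    - [-0.052,0,0,0,0,0]
    - [-0.058,0,0,0,0,0]
    - [-0.062,0,0,0,0,0]
    - [-0.065,0,0,0,0,0]

```text
t: 18.7
tcp_pos: [0.5108, 0.1385, 0.0164]
tool_rot: [0.483, -0.516, 0.517, -0.483]
force: [0.4, -2.3, 1.3]
finger_gap: 0.243
```

```bash
python3 st.py
```

```text
18.7 [0.5108 0.1385 0.0164] -3.8203789087895874 [ 0.4288 -2.3034  1.2908] [-0.363   0.02    0.0004] tilt -0.0005046889994357318 0.0009762505026948698
U,V mm -301.5550898468411 -36.07802916223016 underside 0.005231835883134589
```

play_rows:
  deltas:
    - [-0.004,0,0,0,0,0]
    - [-0.01,0,0,0,0,0]
    - [-0.016,0,0,0,0,0]
    - [-0.022,0,0,0,0,0]
    - [-0.028,0,0,0,0,0]
    - [-0.034,0,0,0,0,0]
    - [-0.04,0,0,0,0,0]
    - [-0.046,0,0,0,0,0]
    - [-0.052,0,0,0,0,0]
    - [-0.058,0,0,0,0,0]
    - [-0.064,0,0,0,0,0]
    - [-0.068,0,0,0,0,0]

```text
t: 19.9
tcp_pos: [0.5154, 0.2065, 0.0164]
tool_rot: [0.483, -0.516, 0.517, -0.483]
force: [1.9, -1.9, 1.7]
finger_gap: 0.238
```

```bash
python3 st.py
python3 - <<'E'
from h import *
for n in("top","scene"):cv2.imwrite(f"pics/{n}7.png",snapshot(n)[:,:,::-1])
a=cv2.imread("pics/top7.png")[110:300,260:500]
cv2.imwrite("pics/e7.png",cv2.convertScaleAbs(cv2.resize(a,None,fx=3,fy=3,interpolation=2),alpha=1.5))
E
```

```text
19.9 [0.5154 0.2065 0.0164] -3.819892079229955 [ 1.9195 -1.8668  1.6625] [-0.393   0.0154  0.0165] tilt -0.0005448544865488958 0.000972240760607368
U,V mm -369.7239299214294 -35.99831732157317 underside 0.005236823246323219
```

View pics/e7.png

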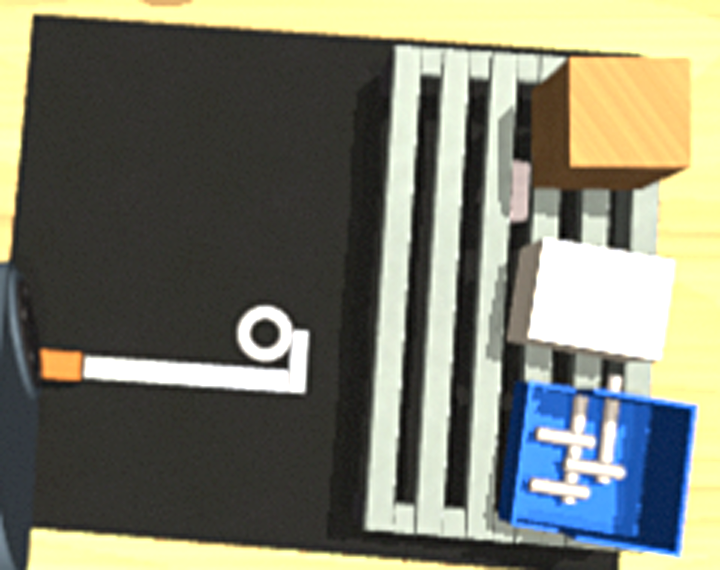

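play_rows:
  deltas:
    - [0.003,0,-0.001,0,0,0]
    - [0.007,-0.0005,-0.003,0,0,0]
    - [0.008,-0.001,-0.006,0,0,0]
    - [0.008,-0.002,-0.006,0,0,0]
    - [0.008,-0.01,-0.006,0,0,0]
    - [0.008,-0.03,-0.006,0,0,0]
    - [0.008,-0.06,-0.006,0,0,0]
    - [0.008,-0.09,-0.006,0,0,0]
    - [0.008,-0.09,-0.006,0,0,0]

```text
t: 20.9
tcp_pos: [0.5117, 0.1988, 0.1106]
tool_rot: [0.48, -0.515, 0.518, -0.486]
force: [0.1, -0.3, -1.5]
finger_gap: 0.24
```

Run:
```python
from h import *
np.set_printoptions(precision=4,suppress=True)
R,s=jaw();print(s['t'],s['tcp_pos'],s['q'],s['force'])
print(delta(s['tcp_pos'],R,[.4944,.3494,.105],np.radians(124.2)))
for n in("top","scene"):cv2.imwrite(f"pics/{n}8.png",snapshot(n)[:,:,::-1])
```

```text
20.9 [0.5117 0.1988 0.1106] [0.1668 0.5969 1.7373 0.0005 0.7973 0.2335] [ 0.1364 -0.3256 -1.4652]
[-0.1491  0.0057 -0.0274 -0.0083 -2.2346  0.0094]
```

View pics/top8.png

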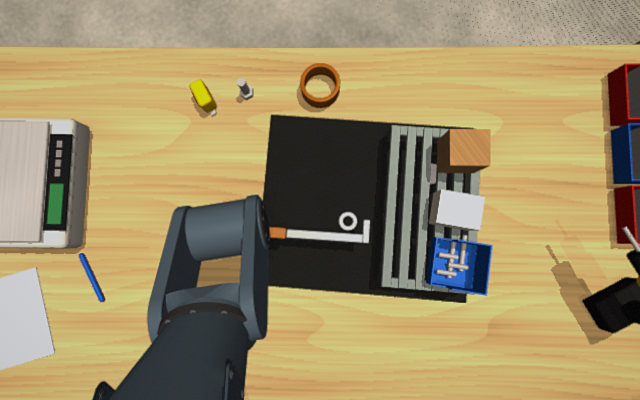

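View pics/scene8.png

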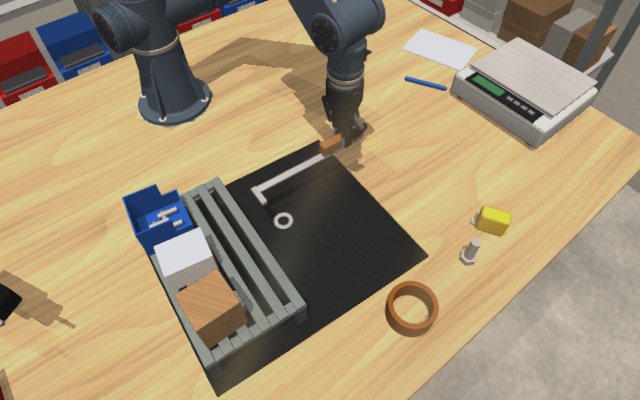

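play_rows:
  deltas:
    - [-0.012,0,-0.002,0,-0.14,0]
    - [-0.024,0,-0.004,0,-0.28,0]
    - [-0.036,0,-0.006,0,-0.42,0]
    - [-0.048,0,-0.008,0,-0.56,0]
    - [-0.06,0,-0.01,0,-0.7,0]
    - [-0.072,0,-0.012,0,-0.84,0]
    - [-0.084,0,-0.014,0,-0.98,0]
    - [-0.096,0,-0.016,0,-1.12,0]
    - [-0.108,0,-0.018,0,-1.26,0]
    - [-0.12,0,-0.02,0,-1.4,0]
    - [-0.13,0,-0.022,0,-1.54,0]
    - [-0.14,0,-0.024,0,-1.68,0]

```text
t: 22.2
tcp_pos: [0.4926, 0.3393, 0.1045]
tool_rot: [0.707, 0.016, -0.018, -0.706]
force: [0.3, 0.7, -2.1]
finger_gap: 0.246
```

Run:
```python
from h import *
np.set_printoptions(precision=4,suppress=True)
R,s=jaw();print(s['t'],s['tcp_pos'],s['q'],s['force'])
print(delta(s['tcp_pos'],R,[.4944,.3494,.04],np.radians(124.2)))
```

```text
22.2 [0.4926 0.3393 0.1045] [ 0.4166  0.6591  1.6039 -0.0001  0.8819 -1.2023] [ 0.3295  0.6646 -2.1203]
[ 0.0025  0.0645  0.0101  0.0004 -0.5489 -0.0034]
```

play_rows:
  deltas:
    - [0.001,0,0.002,0,-0.14,0]
    - [0.0015,0.01,0.005,0,-0.28,0]
    - [0.002,0.02,0.008,0,-0.42,0]
    - [0.0025,0.04,0.01,0,-0.549,-0.003]
    - [0.0025,0.065,0.01,0,-0.549,-0.003]
    - [0.0025,0.08,0.01,0,-0.549,-0.003]
    - [0.0025,0.085,0.01,0,-0.549,-0.003]
    - [0.0025,0.085,0.01,0,-0.549,-0.003]
    - [0.0025,0.085,0.01,0,-0.549,-0.003]

```text
t: 23.1
tcp_pos: [0.4968, 0.3498, 0.0219]
tool_rot: [-0.676, -0.208, 0.204, 0.677]
force: [0.4, 0.2, -2.3]
finger_gap: 0.244
```

```bash
python3 st.py
```

```text
23.1 [0.4968 0.3498 0.0219] 123.86535895529828 [ 0.4181  0.217  -2.2974] [-0.0396  0.0266 -0.0297] tilt 0.004744404779120581 -0.0011718818567643674
U,V mm -514.2914651690974 -62.55250371832649 underside 0.010697763573072937
```

play_rows:
  deltas:
    - [0,0.004,0,0,0,0]
    - [0,0.007,0,0,0,0]
    - [0,0.009,0,0,0,0]
    - [0,0.009,0,0,0,0]
    - [0,0.009,0,0,0,0]

```text
t: 23.6
tcp_pos: [0.4964, 0.3497, 0.0126]
tool_rot: [-0.676, -0.207, 0.205, 0.676]
force: [0.1, -0.1, -2.1]
finger_gap: 0.243
```

```bash
python3 st.py
```

```text
23.6 [0.4964 0.3497 0.0126] 123.87481238979743 [ 0.0741 -0.0942 -2.1478] [-0.0496  0.1166  0.0064] tilt 0.0040459457570950486 -0.001052188914588914
U,V mm -514.151732182728 -62.946224387609455 underside 0.0013928926471825902
```

play_rows:
  deltas:
    - [0,0,0,0,0,0.004]
    - [0,0.0004,0,0,0,0.004]
    - [0,0.0008,0,0,0,0.004]
    - [0,0.0008,0,0,0,0.004]

```text
t: 24.0
tcp_pos: [0.4966, 0.3498, 0.0118]
tool_rot: [0.677, 0.206, -0.206, -0.676]
force: [0.2, 0.2, -0.6]
finger_gap: 0.243
```

```bash
python3 st.py
```

```text
24.0 [0.4966 0.3498 0.0118] 123.87018652092117 [ 0.157   0.2309 -0.5544] [ 0.0316 -0.0224 -0.0221] tilt 0.00045963640969109987 -0.0010670122203573773
U,V mm -514.2350219151505 -62.7612322987998 underside 0.0005633055225081392
```

Contact is beginning, so I go down slightly and open the gripper.

play_rows:
  deltas:
    - [0,0.0003,0,0,0,0]
    - [0,0.0003,0,0,0,0]

```text
t: 24.2
tcp_pos: [0.4966, 0.3498, 0.0116]
tool_rot: [0.677, 0.206, -0.206, -0.676]
force: [-0.5, 0.2, -0.1]
finger_gap: 0.241
```

play_rows:
  deltas:
    - [0,0,0,0,0,0]
    - [0,0,0,0,0,0]
    - [0,0,0,0,0,0]
    - [0,0,0,0,0,0]
    - [0,0,0,0,0,0]
    - [0,0,0,0,0,0]
    - [0,0,0,0,0,0]
  gripper: 0.085

```text
t: 24.9
tcp_pos: [0.4964, 0.3497, 0.0114]
tool_rot: [0.677, 0.206, -0.206, -0.676]
force: [0.0, -1.2, -0.2]
finger_gap: 0.999
```

play_rows:
  deltas:
    - [0,-0.01,0,0,0,0]
    - [0,-0.03,0,0,0,0]
    - [0,-0.06,0,0,0,0]
    - [0,-0.1,0,0,0,0]
    - [0,-0.14,0,0,0,0]
    - [0,-0.18,0,0,0,0]
    - [-0.04,-0.2,0,0,0,0]
    - [-0.08,-0.2,0,0,0,0]
    - [-0.08,-0.2,0,0,0,0]

```text
t: 25.8
tcp_pos: [0.423, 0.3023, 0.2119]
tool_rot: [0.677, 0.203, -0.209, -0.676]
force: [0.2, 1.0, -0.1]
finger_gap: 0.995
```

```bash
python3 st.py
python3 - <<'E'
from h import *
for n in("top","scene"):cv2.imwrite(f"pics/{n}9.png",snapshot(n)[:,:,::-1])
for n in("top","scene"):
    d=cv2.absdiff(cv2.imread(f"pics/{n}0.png"),cv2.imread(f"pics/{n}9.png")).max(2)
    r=(slice(110,305),slice(378,500)) if n=="top" else (slice(170,380),slice(120,312))
    print(n,(d[r]>25).sum(), d[r].mean())
print(plane("top",[[348,221],[378.5,221]],.009))
E
```

```text
25.8 [0.423  0.3023 0.2119] 123.887422731776 [ 0.1762  0.973  -0.0945] [ 0.0354  0.0235 -0.0037] tilt -0.007697563462782053 0.0002545587460325849
U,V mm -462.02841698008353 -133.05380119132562 underside 0.2007230715541332
top 245 10.387978142076502
scene 243 3.5252480158730157
[[ 0.53956816  0.00727078  0.009     ]
 [ 0.54030912 -0.06550465  0.009     ]]
```

View pics/top9.png

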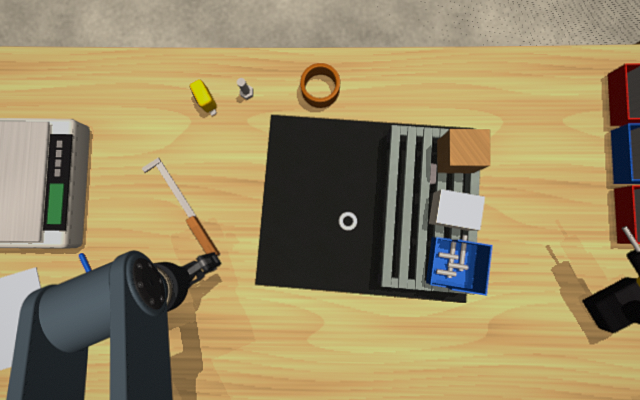

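View pics/scene9.png

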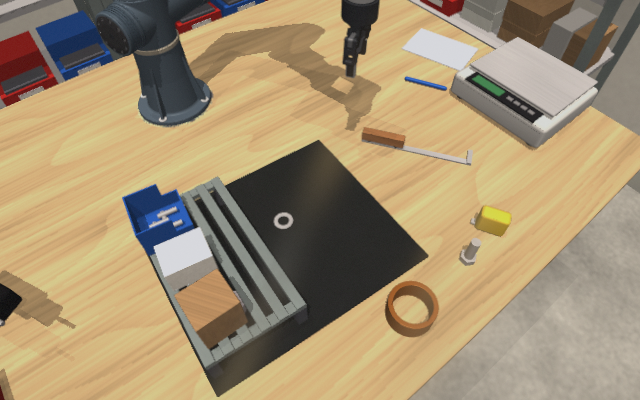

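Run:
```python
from h import *
a=cv2.imread("pics/top0.png")[110:305,378:500];b=cv2.imread("pics/top9.png")[110:305,378:500]
d=(cv2.absdiff(a,b).max(2)>25).astype(np.uint8)*255
cv2.imwrite("pics/df.png",np.hstack([cv2.resize(x,None,fx=2,fy=2) for x in (a,b,cv2.merge([d]*3))]))
R,s=jaw();print(s['qd'],s['force'])
```

```text
[-0.00118413  0.03577048 -0.06701975 -0.00016214 -0.01035569  0.00233932] [1.3245953  0.12077858 0.35154415]
```

View pics/df.png

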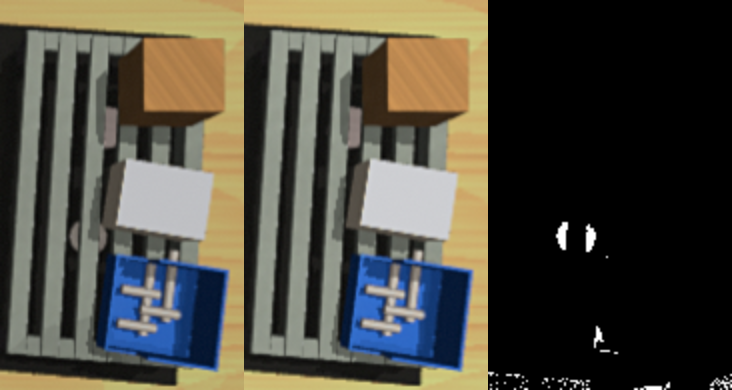

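```bash
python3 -c "
from station import *
print(sign_off())"
```

```text
the job is handed in; nothing more can be done
None
```

I dragged the washer out from under the shelf with the probe, laid the probe back flat on the bench near where it had been, and handed the job in at about 26 s.

- **Feeling for the board:** I felt its top about 5 mm above the bench. I then slid the steel in with 2–5 N of press, counting the probe's weight, as read at the end of each move; readings between those were not taken.
- **Washer:** In the last pictures it lies flat on the board, with its rear edge about 58 mm in front of the shelf. The gripper stayed at the probe's handle throughout.
- **Probe:** It lies on the bench off the board, and the gripper is open and clear of everything.
- **Shelf and what stands on or under it:** Comparing the top pictures from before and after, the shelf, tin and cartons are unchanged. Two differences remain besides the missing washer: a small spot at the bin's front corner, and some along the board's robot-side edge. I took both for changed arm shadow but did not check further.
- **Disagreements:** Before I corrected my corner picks, the two cameras disagreed by up to about 12 mm on the board and shelf. After that, the camera positions of the probe's tip differed from the arm's by 1–3 mm sideways and up to about 10 mm in height, so I left that much margin sideways. The height came from feeling for the board.

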